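Clear three buffer bottles, take the dish to the counting pad, put the bottles back

TASK

The culture dish on the grey station plate is hemmed in by three white bottles. First move all three bottles onto the blue tray, standing upright, leaving the dish where it is; then set the dish down flat inside the printed ring of the black counting pad while the bottles are still on the tray; then put each bottle back upright on the very place where it stood at the beginning. Do not disturb the small amber bottle at the back of the plate.

Things in the scene. Friction and masses are not known exactly. Their poses are not given: they have to be found in the camera images.
- bottle_red: Loose white plastic bottle with a RED screw cap: round body 43 mm in diameter up to 80 mm, cap 31 mm in diameter, 99 mm tall in all; about 0.09 kg. Origin at the centre of its underside, z up along the bottle. At the start it stands on one of the three ringed bottle places of the station plate (which one varies).
- bottle_yellow: Loose bottle like bottle_red in shape and size, but with a YELLOW cap. Origin at the centre of its underside, z up.
- bottle_blue: Loose bottle like bottle_red in shape and size, but with a BLUE cap. Origin at the centre of its underside, z up.
- dish: Loose clear round culture dish with its lid on (lid and dish are one rigid piece): 59 mm in diameter, 13 mm tall, widest (59 mm) from 6 to 13 mm above its underside; 18 g. Origin at the centre of its underside, z up. At the start it lies on the middle of the station plate, between the bottles.
- amber_bottle: Loose small brown bottle with a black cap, 28 mm in diameter, 67 mm tall, standing on the station plate behind the dish (on the side away from the robot). Origin at the centre of its underside. Not to be disturbed.
- station: Fixed grey plate, 210 mm (its x) by 200 mm (its y), 8 mm thick, lying on the worktop; no rim. Origin at the centre of its underside; z up; its x axis points away from the robot, apart from a small yaw. Its top has four thin white printed rings: the dish's at the centre (66 mm in diameter) and the bottles' (50 mm in diameter) at (-60, 0), (0, 60) and (0, -60) mm in its x, y.
- parking_tray: Fixed shallow blue tray, 230 mm (its x) by 140 mm (its y), floor 4 mm thick, lip 14 mm high and 5 mm thick all round (inside 220 by 130 mm). Origin at the centre of its underside, z up. It stands left or right of the station; its long side points roughly away from the robot.
- counting_pad: Fixed black square pad, 130 by 130 mm, 12 mm thick, flat-topped, with a white round panel and a black printed ring (62 mm inside, 68 mm outside diameter) about its centre, and a small green dot near one corner. Origin at the centre of its underside, z up. It stands on the other side of the station from the tray.
- pad_centre (a point): Centre of the printed ring, on the top face of the counting pad (12 mm above the worktop).
Mind the look-alikes: they are no part of the job. What is shaped like the bottle_red but green or purple is not meant.

How it is judged:
On the way, in this order (a step that is already met when the one before it is completed fails the run):
1. all three bottles stand upright on the tray, and the dish is still at its place (x of bottle_red in the frame of parking_tray between -0.1 and 0.1 m and y of bottle_red in the frame of parking_tray between -0.055 and 0.055 m and z of each of bottle_red, bottle_yellow, bottle_blue in the frame of parking_tray below 0.008 m and angle between each of bottle_red, bottle_yellow, bottle_blue's own z axis and vertical below 0.15 rad and linear speed of each of bottle_red, bottle_yellow, bottle_blue below 0.05 m/s and x of bottle_yellow in the frame of parking_tray between -0.1 and 0.1 m and y of bottle_yellow in the frame of parking_tray between -0.055 and 0.055 m and x of bottle_blue in the frame of parking_tray between -0.1 and 0.1 m and y of bottle_blue in the frame of parking_tray between -0.055 and 0.055 m and distance of dish from where it was at the start of the episode below 0.015 m), for 0.2 s.
2. the dish lies flat in the ring of the counting pad (within 12 mm) while all three bottles still stand on the tray (horizontal distance between dish and pad_centre below 0.012 m and z of dish in the frame of pad_centre below 0.005 m and angle between dish's own z axis and vertical below 0.1 rad and linear speed of dish below 0.03 m/s and x of bottle_red in the frame of parking_tray between -0.1 and 0.1 m and y of bottle_red in the frame of parking_tray between -0.055 and 0.055 m and z of each of bottle_red, bottle_yellow, bottle_blue in the frame of parking_tray below 0.008 m and angle between each of bottle_red, bottle_yellow, bottle_blue's own z axis and vertical below 0.15 rad and linear speed of each of bottle_red, bottle_yellow, bottle_blue below 0.05 m/s and x of bottle_yellow in the frame of parking_tray between -0.1 and 0.1 m and y of bottle_yellow in the frame of parking_tray between -0.055 and 0.055 m and x of bottle_blue in the frame of parking_tray between -0.1 and 0.1 m and y of bottle_blue in the frame of parking_tray between -0.055 and 0.055 m), for 0.2 s.
At the end, for the whole second after the job is handed in: The dish lies flat on the counting pad, its centre within 12 mm of the ring's centre; each bottle stands upright within 15 mm of where it itself stood at the start; the amber bottle is upright within 15 mm of its start; all are at rest (horizontal distance between dish and pad_centre below 0.012 m and z of dish in the frame of pad_centre below 0.005 m and angle between each of dish, bottle_red, bottle_yellow, bottle_blue, amber_bottle's own z axis and vertical below 0.1 rad and linear speed of dish below 0.03 m/s and distance of each of bottle_red, bottle_yellow, bottle_blue, amber_bottle from where it was at the start of the episode below 0.015 m and linear speed of each of bottle_red, bottle_yellow, bottle_blue below 0.02 m/s); the robot touches nothing.
It fails at once if the amber bottle is shoved more than 15 mm or tipped (distance of amber_bottle from where it was at the start of the episode above 0.015 m or angle between amber_bottle's own z axis and vertical above 0.4 rad).
It fails at once if a bottle is knocked over (angle between any of bottle_red, bottle_yellow, bottle_blue's own z axis and vertical above 0.8 rad).
It also fails if it takes over 136 s, if anything falls off the work surface, if the arm or the gripper's body presses on something with over 40 N, if the wrist force passes 120 N, or if a joint passes its speed limit or range.

ROBOT

A 7-joint arm with a two-finger parallel gripper is mounted at the origin on a cart in front of the work surface, level with it; the furniture and walls round the work are solid. World frame = base frame: x ahead of the robot, y to its left, z up, the work surface at z = 0. Lengths are in m, angles in rad, forces in N, time in s.
With the tool pointing down it reaches from about 0.4 to 0.85 m from the base axis. Payload 10.4 kg.
Tool frame: the origin (TCP) lies at the very end of the fingers, on their centre line; the grasp point (between the pads) lies env.tcp_to_grasp behind it (env.tcp_to_grasp is the distance from the TCP to the grasp point, in m); z points along the fingers, y is the line along which they close (so a half turn about z gives the same grasp; the last joint's range is limited). The gripper opens to 87 mm and grips with 3 to 60 N. Pads are 19 mm wide; open, the fingers measure 117 mm over their backs; the gripper's body (75 mm by 190 mm) begins 51 mm behind the grasp point.
Start: joints at [1.22, 0.332, -0.065, 1.46, 0.022, 1.35, -0.088], TCP at [0.201, -0.592, 0.223] pointing down, gripper open.
Joint ranges: [-2.6, 2.6], [-0.5, 2.12], [-1.47, 1.34], [0.16, 2.42], [-1.27, 4.41], [0.06, 2.06], [-2.6, 2.6]. Speed limits (rad/s): [2.22, 2.22, 2.79, 2.79, 3.14, 3.14, 3.14].

INTERFACE

Orientations are given as [roll, pitch, yaw] about the fixed x, y, z axes, in that order (R = Rz(yaw) Ry(pitch) Rx(roll)).
In Python, from bench import observe, imaging, env gives the robot as it stands.
- The arm moves only by the tool arm_command, never from a script. Its argument "steps" is a list of rows, each an object with "dr": the turn, a rotation vector about the tool's x, y, z in degrees, a list of three; "slide": the shift along the tool's x, y, z in mm, a list of three; "jaw": the opening, from 0 (shut) to 1 (fully open). A call has 1 to 10 rows; each row shifts and turns the commanded pose from where the row before left it, along the tool's axes as they then stand; what a row does not reach is not made up. A row lasts 1/10 s, in which the tool goes at most 50 mm and 8.59 degrees, less where a joint would pass 70% of its speed; a pose out of reach is approached as far as the arm can. A call with a gripper value outside its range is refused whole. The fingers move at their own pace and stop on an object; the grip force is fixed at half the most. Time passes only in rows, so rows that do not move let the fingers close. It gives the time, the measured TCP pose, the force, the opening and the grip force at its end, in the units of the state.
- observe(): the state, without advancing time (a new reading comes with each control period).
- imaging.get_image(name): name is "side" or "top" or "wrist"; returns the picture (384x512x3 uint8, red, green, blue); there is no depth.
- imaging.camera_model(name): a dict with "intrinsics" (3x3 intrinsics, pixels), "view" (4x4, takes a point from world to camera coordinates). Camera axes: x right, y up, looking along -z (the intrinsics and any distortion apply to the point x, -y, -z); pixel columns grow to the right and rows downward; lengths in m; the calibration is good to about 2 mm. A picture is of the moment at which its call begins: read the wrist's pose just before it. camera_model takes no time and is no camera call; for the wrist camera it gives the pose at the moment of the call.
- env.sign_off(): hands the job in; it is judged then, once.
Trained networks look in the newest picture that a camera, given by its name, has taken for a name from the list of things; names that differ only in an ending like _2 or _b are one class to them, and where a whole thing is asked for, a point or a joint stands for the part that bears it (a point fixed in the world has none). Each returns a list of dicts, best first, with "confidence" (0 to 1); they miss things now and then, are a little off and sometimes report something else, mostly with a low value. They report only what shows in the picture. A call takes as long as a camera call. They do not tell look-alikes from the thing itself.
- imaging.boxes_of(label, camera): "point" ([x, y, z] in m, in world coordinates, good to about 4 mm: the middle of the surface that is visible of it).
- imaging.regions_of(label, camera): "mask" (384x512 bool, what is visible of it).
- imaging.pinpoint(label, camera): "point" ([x, y, z] in m, in world coordinates, good to about 4 mm: a listed point, or the origin of a listed thing).
The state is a dict: "clock": time; "q": joint angles; "joint_vel": joint speeds; "joint_efforts": joint torques, N m; "tool_pos": TCP position; "tcp_rot": TCP orientation; "ft_force": force on the tool from outside, world axes, zero at the start; "wrist_torque": the same for the moment, N m; "width": opening from 0.0 (shut) to 1.0 (fully open); "grasp_force": force on a finger pad.
Only numpy, scipy, OpenCV 4.12 (cv2) and the standard library are available. Lean on these libraries where they do the work, as an engineer would, in place of code of your own. Each camera call takes 0.05 s, during which the arm holds its last target. There are 200 camera calls.

## Working session

There is one attempt and no reset: what is moved stays moved. The work goes in short steps, Python scripts to look and compute and a tool call to move; the robot and the scene stay as the last step left them, time stands still between calls to the robot, and variables do not carry over. Pictures are saved under pics/ and viewed, at most 14 in all, crops included, and the job is handed in when it is done.

Besides the shell and the picture viewer there is one more tool, called after "Call:" by a JSON object that holds its "op" and its "data", one argument or row to a line. arm_command: Moves the arm, as the interface text tells. Its arguments: {"type":"object","properties":{"steps":{"type":"array"}},"required":["steps"]}

```bash
mkdir -p pics; ls
python3 - <<'E'
from bench import observe, imaging, env
import cv2,numpy as np
s=observe();print(s,env.tcp_to_grasp)
for c in("top","side"):
    im=imaging.get_image(c);cv2.imwrite(f"pics/{c}0.png",im[:,:,::-1])
    m=imaging.camera_model(c);print(c,m["intrinsics"],np.linalg.inv(m["view"])[:3,3])
    for l in("bottle_red","bottle_yellow","bottle_blue","dish","amber_bottle","station","parking_tray","counting_pad","pad_centre"):
        print(l,[(np.round(d["point"],4).tolist(),round(d["confidence"],2)) for d in imaging.pinpoint(l,c)])
E
```

```text
pics
{'clock': 0.0, 'q': array([ 1.2204064 ,  0.33285537, -0.06469734,  1.46090259,  0.02159726,
        1.34991881, -0.08849225]), 'joint_vel': array([-1.02582162e-04,  3.03449712e-04, -1.09766283e-03, -8.72353368e-04,
       -6.24745383e-04,  8.05075266e-05, -7.81568393e-06]), 'joint_efforts': array([-7.07003874e-04, -6.23249316e+01,  2.40987906e-02, -3.89907110e+01,
       -6.13557757e-02,  3.96310701e-02,  1.52967373e-04]), 'tool_pos': array([ 0.20109248, -0.59136798,  0.22178274]), 'tcp_rot': array([-3.14020530e+00,  6.25201914e-05,  3.27814776e-01]), 'ft_force': array([ 0.14532343,  0.76938571, -0.51661336]), 'wrist_torque': array([-0.01939478,  0.01481882,  0.02744563]), 'grasp_force': 0.0, 'width': 0.9999106019697531} 0.0187
top [[428.47121934   0.         244.44824598]
 [  0.         428.47121934 196.00367261]
 [  0.           0.           1.        ]] [0.37570486 0.00593726 1.25776079]
bottle_red [([0.4721, -0.1387, 0.0012], 0.73), ([0.6226, -0.1746, -0.0005], 0.57), ([0.5412, 0.0433, 0.0089], 0.52)]
bottle_yellow [([0.5322, 0.101, 0.0078], 0.8), ([0.5569, -0.0147, 0.0079],
[... 417 characters left out ...]
0.         260.42645213]
 [  0.         352.09936776 189.68082924]
 [  0.           0.           1.        ]] [0.21302162 0.56631971 0.64927719]
bottle_red [([0.6284, -0.1742, 0.001], 0.75), ([0.4834, 0.0325, 0.0073], 0.72), ([0.4639, -0.1401, 0.0004], 0.71)]
bottle_yellow [([0.5338, 0.1029, 0.0097], 0.68)]
bottle_blue [([0.5514, -0.0174, 0.0063], 0.65)]
dish [([0.5416, 0.0446, 0.0099], 0.48)]
amber_bottle [([0.6324, 0.0448, 0.0097], 0.6)]
station [([0.5464, 0.0442, 0.0004], 0.63)]
parking_tray [([0.4448, 0.2933, -0.0021], 0.79)]
counting_pad [([0.4668, -0.3314, -0.0028], 0.63), ([0.5355, 0.1024, 0.0102], 0.17)]
pad_centre [([0.4709, -0.3327, 0.0111], 0.69), ([0.5335, 0.1012, 0.0082], 0.24)]
```

View pics/top0.png

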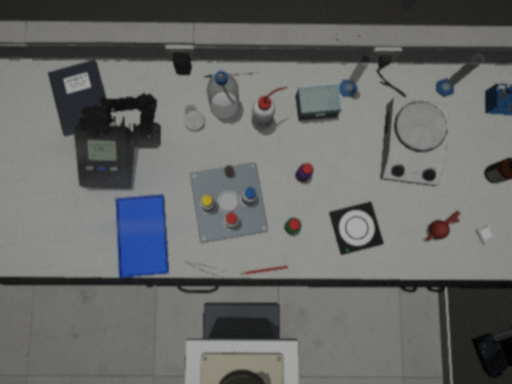

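View pics/side0.png

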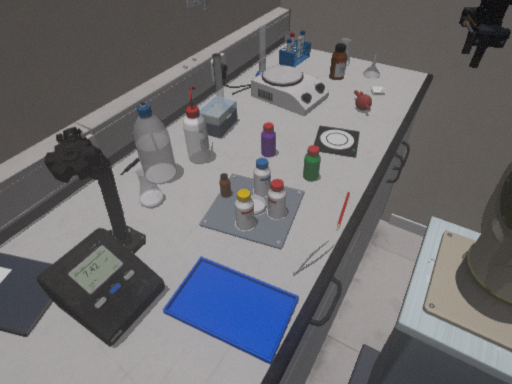

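The top view shows yellow at (208,202), red at (231,218), blue at (249,195), amber at (229,171), the tray at (142,235) and the pad at (356,228). The green and purple look-alikes are at (293,226) and (305,172). Next I'll refine the plate, tray and pad poses from their masks.

```bash
cat > h.py <<'E'
from bench import observe, imaging, env
import cv2,numpy as np
def ray(c,uv,z):
    m=imaging.camera_model(c);K=np.array(m["intrinsics"]);T=np.linalg.inv(m["view"])
    uv=np.atleast_2d(uv).astype(float)
    d=np.c_[(uv[:,0]-K[0,2])/K[0,0],-(uv[:,1]-K[1,2])/K[1,1],-np.ones(len(uv))]@T[:3,:3].T
    o=T[:3,3];return o+d*((z-o[2])/d[:,2])[:,None]
def blob(c,mask,z):
    "mask -> world minAreaRect on height z: centre, size, yaw deg"
    p=ray(c,cv2.findNonZero(mask.astype(np.uint8))[:,0],z)[:,:2]
    return cv2.minAreaRect((p*1000).astype(np.float32))
def go(x,y,z=None,yaw=None):
    "needed tool slide to world point, mm"
    s=observe();a=s["tcp_rot"][2];p=s["tool_pos"];d=np.array([x,y])-p[:2]
    print("slide",np.round([1e3*(d@[np.cos(a),np.sin(a)]),1e3*(d@[np.sin(a),-np.cos(a)]),0 if z is None else 1e3*(p[2]-z)],1))
def st():
    s=observe();print(round(s["clock"],2),s["tool_pos"].round(4),s["tcp_rot"].round(4),round(s["width"],3),round(s["grasp_force"],1))
E
python3 - <<'E'
from h import *
for c in("top","side"):
    im=imaging.get_image(c)
    for l,z in(("station",.008),("parking_tray",.012),("counting_pad",.012)):
        r=imaging.regions_of(l,c)
        if r: print(c,l,blob(c,r[0]["mask"],z),r[0]["confidence"])
    hsv=cv2.cvtColor(im,cv2.COLOR_RGB2HSV)
    for n,lo,hi in(("yellow",(22,120,100),(35,255,255)),("red",(0,140,90),(6,255,255)),("blue",(100,150,80),(125,255,255))):
        k,_,s,ce=cv2.connectedComponentsWithStats(cv2.inRange(hsv,lo,hi))
        for i in range(1,k):
            if 15<s[i,4]<900:
                w=ray(c,ce[i],.1065 if c=="top" else .100)[0]
                if .4<w[0]<.65 and -.05<w[1]<.15: print(c,n,s[i,4],ce[i].round(1),w.round(4))
go(.54,.1,.18)
E
```

```text
top station ((539.564208984375, 43.248260498046875), (210.1337127685547, 199.73202514648438), 10.352380752563477) 0.82
top parking_tray ((439.92156982421875, 293.22650146484375), (229.40335083007812, 141.50070190429688), 5.455801486968994) 0.71
top yellow 90 [206.6 200. ] [0.532  0.099  0.1065]
top red 67 [230.9 217.9] [0.4837 0.0325 0.1065]
top blue 64 [250.  192.6] [ 0.5531 -0.0186  0.1065]
side station ((543.55078125, 44.28899383544922), (211.4956512451172, 205.98562622070312), 10.479301452636719) 0.9
side parking_tray ((443.4055480957031, 295.7617492675781), (232.453125, 145.1887664794922), 5.302394866943359) 0.79
side counting_pad ((469.32525634765625, -322.6012878417969), (131.37176513671875, 144.402099609375), 14.543444633483887) 0.85
side yellow 133 [243.2 194.6] [0.5363 0.0993 0.1   ]
side red 44 [276.7 182.9] [0.4899 0.0276 0.1   ]
side blue 30 [261.4 161.5] [ 0.5605 -0.0228  0.1   ]
slide [ 543.4 -545.8   42.6]
```

Call:
{"op": "arm_command", "data": {
  "steps": [
    {"dr":[0,0,4],"slide":[20,-5,0],"jaw":1},
    {"dr":[0,0,4],"slide":[40,-10,0],"jaw":1}
  ]
}}

```text
clock: 1.6
tool_pos: [0.2516, -0.5622, 0.2225]
tcp_rot: [3.141, 0.002, 0.179]
ft_force: [0.1, 0.5, -0.5]
width: 0.995
grasp_force: 0.0
```

Call:
{"op": "arm_command", "data": {
  "steps": [
    {"dr":[0,0,0],"slide":[26,-40,0],"jaw":1},
    {"dr":[0,0,0],"slide":[26,-40,0],"jaw":1},
    {"dr":[0,0,0],"slide":[26,-40,0],"jaw":1},
    {"dr":[0,0,0],"slide":[26,-40,0],"jaw":1},
    {"dr":[0,0,0],"slide":[26,-40,0],"jaw":1},
    {"dr":[0,0,0],"slide":[26,-40,0],"jaw":1},
    {"dr":[0,0,0],"slide":[26,-40,0],"jaw":1},
    {"dr":[0,0,0],"slide":[26,-40,0],"jaw":1},
    {"dr":[0,0,0],"slide":[26,-40,0],"jaw":1},
    {"dr":[0,0,0],"slide":[26,-40,0],"jaw":1}
  ]
}}

```text
clock: 2.6
tool_pos: [0.4357, -0.1173, 0.2229]
tcp_rot: [3.141, -0.001, 0.188]
ft_force: [1.3, 0.5, -0.5]
width: 1.0
grasp_force: 0.0
```

```bash
python3 -c "
from h import *
st();go(.532,.102,.18);print(observe()['q'].round(2))"
```

```text
2.6 [ 0.4357 -0.1173  0.2229] [ 3.1407e+00 -7.0000e-04  1.8800e-01] 1.0 0.0
slide [ 135.6 -197.4   42.9]
[ 0.68 -0.03 -0.5   1.87 -0.01  1.3  -1.2 ]
```

Call:
{"op": "arm_command", "data": {
  "steps": [
    {"dr":[0,0,0],"slide":[27,-40,0],"jaw":1},
    {"dr":[0,0,0],"slide":[27,-40,0],"jaw":1},
    {"dr":[0,0,0],"slide":[27,-40,0],"jaw":1},
    {"dr":[0,0,0],"slide":[27,-40,10],"jaw":1},
    {"dr":[0,0,0],"slide":[27,-37,30],"jaw":1},
    {"dr":[0,0,0],"slide":[0,0,0],"jaw":1},
    {"dr":[0,0,0],"slide":[0,0,0],"jaw":1}
  ]
}}

```text
clock: 3.3
tool_pos: [0.5289, 0.0969, 0.1843]
tcp_rot: [-3.141, 0.002, 0.19]
ft_force: [-1.1, -1.0, -0.1]
width: 1.002
grasp_force: 0.0
```

```bash
python3 -c "
from h import *
st();go(.532,.102,.055);cv2.imwrite('pics/w1.png',imaging.get_image('wrist')[:,:,::-1])
for l in ('bottle_yellow','dish','bottle_red','bottle_blue'): print(l,[(d['point'].round(4) if hasattr(d['point'],'round') else d['point'],d['confidence']) for d in imaging.pinpoint(l,'wrist')])"
```

```text
3.3 [0.5289 0.0969 0.1843] [-3.1407e+00  1.8000e-03  1.9030e-01] 1.002 0.0
slide [  4.   -4.4 129.3]
bottle_yellow [([0.5326, 0.098, 0.0149], 0.96)]
dish [([0.5426, 0.0459, 0.007], 0.6)]
bottle_red [([0.6278, -0.1759, -0.0048], 0.86), ([0.4795, 0.0319, 0.0088], 0.65)]
bottle_blue [([0.5536, -0.0163, 0.0085], 0.55), ([0.5423, 0.0424, 0.0058], 0.43)]
```

View pics/w1.png

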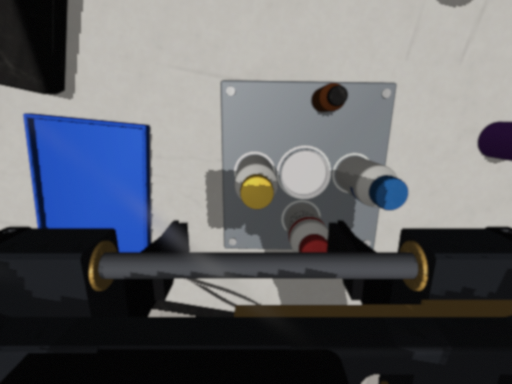

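The wrist view shows the yellow bottle at (257,190), centred between the fingers at about x=175 and x=345. I'll descend now.

Call:
{"op": "arm_command", "data": {
  "steps": [
    {"dr":[0,0,0],"slide":[4,-3,20],"jaw":1},
    {"dr":[0,0,0],"slide":[0,0,40],"jaw":1},
    {"dr":[0,0,0],"slide":[0,0,40],"jaw":1},
    {"dr":[0,0,0],"slide":[0,0,29],"jaw":1},
    {"dr":[0,0,0],"slide":[0,0,0],"jaw":1},
    {"dr":[0,0,0],"slide":[0,0,0],"jaw":0},
    {"dr":[0,0,0],"slide":[0,0,0],"jaw":0},
    {"dr":[0,0,0],"slide":[0,0,0],"jaw":0},
    {"dr":[0,0,0],"slide":[0,0,0],"jaw":0},
    {"dr":[0,0,0],"slide":[0,0,0],"jaw":0}
  ]
}}

```text
clock: 4.55
tool_pos: [0.5331, 0.0997, 0.0568]
tcp_rot: [3.141, -0.001, 0.188]
ft_force: [-0.4, -0.0, 0.5]
width: 0.635
grasp_force: 0.0
```

Call:
{"op": "arm_command", "data": {
  "steps": [
    {"dr":[0,0,0],"slide":[0,0,0],"jaw":0},
    {"dr":[0,0,0],"slide":[0,0,0],"jaw":0},
    {"dr":[0,0,0],"slide":[0,0,0],"jaw":0},
    {"dr":[0,0,0],"slide":[0,0,0],"jaw":0}
  ]
}}

```text
clock: 4.95
tool_pos: [0.5328, 0.0997, 0.0562]
tcp_rot: [3.141, -0.0, 0.188]
ft_force: [-1.0, 0.5, 1.3]
width: 0.479
grasp_force: 29.9
```

Call:
{"op": "arm_command", "data": {
  "steps": [
    {"dr":[0,0,0],"slide":[0,0,-10],"jaw":0},
    {"dr":[0,0,0],"slide":[0,0,-30],"jaw":0},
    {"dr":[0,0,0],"slide":[0,0,-30],"jaw":0},
    {"dr":[0,0,0],"slide":[0,0,-30],"jaw":0},
    {"dr":[0,0,0],"slide":[0,0,-20],"jaw":0},
    {"dr":[0,0,0],"slide":[0,0,0],"jaw":0}
  ]
}}

```text
clock: 5.55
tool_pos: [0.5341, 0.1004, 0.1796]
tcp_rot: [3.141, -0.005, 0.188]
ft_force: [0.3, 0.5, -1.0]
width: 0.483
grasp_force: 29.9
```

Call:
{"op": "arm_command", "data": {
  "steps": [
    {"dr":[0,0,0],"slide":[2,-20,0],"jaw":0},
    {"dr":[0,0,0],"slide":[2,-35,0],"jaw":0},
    {"dr":[0,0,0],"slide":[2,-40,0],"jaw":0},
    {"dr":[0,0,0],"slide":[2,-40,0],"jaw":0},
    {"dr":[0,0,0],"slide":[2,-40,0],"jaw":0},
    {"dr":[0,0,0],"slide":[1,-28,0],"jaw":0},
    {"dr":[0,0,0],"slide":[0,0,0],"jaw":0},
    {"dr":[0,0,0],"slide":[0,0,0],"jaw":0}
  ]
}}

```text
clock: 6.35
tool_pos: [0.5049, 0.3014, 0.1753]
tcp_rot: [3.141, 0.001, 0.19]
ft_force: [-0.9, -0.4, -0.7]
width: 0.483
grasp_force: 29.9
```

Call:
{"op": "arm_command", "data": {
  "steps": [
    {"dr":[0,0,0],"slide":[0,0,20],"jaw":0},
    {"dr":[0,0,0],"slide":[0,0,30],"jaw":0},
    {"dr":[0,0,0],"slide":[0,0,30],"jaw":0},
    {"dr":[0,0,0],"slide":[0,0,25],"jaw":0},
    {"dr":[0,0,0],"slide":[0,0,10],"jaw":0},
    {"dr":[0,0,0],"slide":[0,0,0],"jaw":0},
    {"dr":[0,0,0],"slide":[0,0,0],"jaw":0}
  ]
}}

```text
clock: 7.05
tool_pos: [0.5063, 0.3011, 0.0622]
tcp_rot: [-3.141, -0.001, 0.187]
ft_force: [-0.1, 0.3, -0.6]
width: 0.478
grasp_force: 29.9
```

```bash
python3 -c "
from h import *
st();go(.507,.3015,.0525)
cv2.imwrite('pics/s2.png',imaging.get_image('side')[150:384,100:400,::-1].repeat(2,0).repeat(2,1))"
```

```text
7.05 [0.5063 0.3011 0.0622] [-3.1414e+00 -1.1000e-03  1.8740e-01] 0.478 29.9
slide [ 0.8 -0.3  9.7]
```

View pics/s2.png

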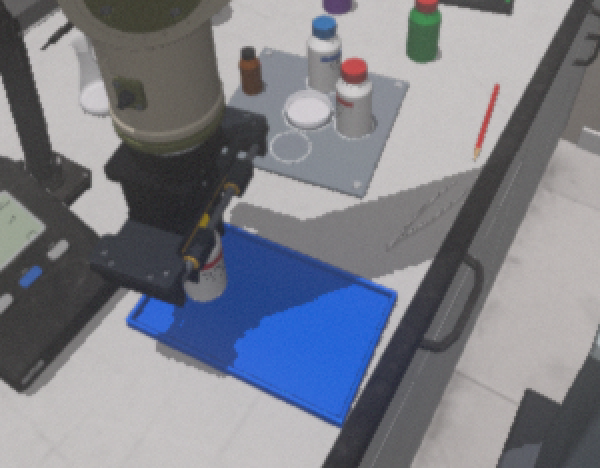

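The yellow bottle is upright just above the far end of the tray, at about (205,270) in the crop. The dish, red, blue and amber bottles are where they started.

Call:
{"op": "arm_command", "data": {
  "steps": [
    {"dr":[0,0,0],"slide":[0,0,5],"jaw":0},
    {"dr":[0,0,0],"slide":[0,0,4],"jaw":0},
    {"dr":[0,0,0],"slide":[0,0,0],"jaw":0},
    {"dr":[0,0,0],"slide":[0,0,0],"jaw":0}
  ]
}}

```text
clock: 7.5
tool_pos: [0.5055, 0.3013, 0.0522]
tcp_rot: [3.142, -0.0, 0.188]
ft_force: [0.7, 0.1, -0.2]
width: 0.479
grasp_force: 29.9
```

Call:
{"op": "arm_command", "data": {
  "steps": [
    {"dr":[0,0,0],"slide":[0,0,0],"jaw":0.55},
    {"dr":[0,0,0],"slide":[0,0,0],"jaw":1},
    {"dr":[0,0,0],"slide":[0,0,0],"jaw":1},
    {"dr":[0,0,0],"slide":[0,0,0],"jaw":1},
    {"dr":[0,0,0],"slide":[0,0,0],"jaw":1},
    {"dr":[0,0,0],"slide":[0,0,-20],"jaw":1},
    {"dr":[0,0,0],"slide":[0,0,-40],"jaw":1},
    {"dr":[0,0,0],"slide":[0,0,-40],"jaw":1},
    {"dr":[0,0,0],"slide":[0,0,-25],"jaw":1},
    {"dr":[0,0,0],"slide":[0,0,0],"jaw":1}
  ]
}}

```text
clock: 8.5
tool_pos: [0.507, 0.3026, 0.1812]
tcp_rot: [-3.14, -0.006, 0.188]
ft_force: [0.4, 0.0, 0.5]
width: 1.0
grasp_force: 0.0
```

```bash
python3 -c "
from h import *
st();go(.483,.0325,.055)"
```

```text
8.5 [0.507  0.3026 0.1812] [-3.14   -0.006   0.1882] 1.0 0.0
slide [-74.1 260.8 126.2]
```

Call:
{"op": "arm_command", "data": {
  "steps": [
    {"dr":[0,0,0],"slide":[-10,35,0],"jaw":1},
    {"dr":[0,0,0],"slide":[-12,45,0],"jaw":1},
    {"dr":[0,0,0],"slide":[-12,45,0],"jaw":1},
    {"dr":[0,0,0],"slide":[-12,45,0],"jaw":1},
    {"dr":[0,0,0],"slide":[-12,45,0],"jaw":1},
    {"dr":[0,0,0],"slide":[-12,35,0],"jaw":1},
    {"dr":[0,0,0],"slide":[-4,10,0],"jaw":1},
    {"dr":[0,0,0],"slide":[0,0,0],"jaw":1},
    {"dr":[0,0,0],"slide":[0,0,0],"jaw":1}
  ]
}}

```text
clock: 9.4
tool_pos: [0.4815, 0.0334, 0.1769]
tcp_rot: [-3.141, -0.0, 0.189]
ft_force: [0.5, 1.2, -0.6]
width: 1.003
grasp_force: 0.0
```

```bash
python3 -c "
from h import *
st();go(.483,.0325,.056)
cv2.imwrite('pics/w3.png',imaging.get_image('wrist')[:,:,::-1])
for l in ('bottle_red','bottle_yellow'): print(l,[(d['point'],d['confidence']) for d in imaging.pinpoint(l,'wrist')])"
```

```text
9.4 [0.4815 0.0334 0.1769] [-3.1411 -0.      0.1894] 1.003 0.0
slide [  1.3   1.1 120.9]
bottle_red [([0.6251, -0.1745, -0.0021], 0.85), ([0.4691, -0.1463, 0.0012], 0.82), ([0.4793, 0.0326, 0.0062], 0.65)]
bottle_yellow [([0.5062, 0.3011, 0.0083], 0.59)]
```

View pics/w3.png

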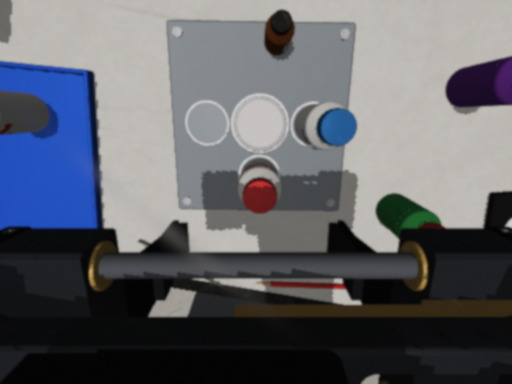

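The red cap at (260,195) is centred between the fingers. The yellow bottle's empty ring is at (207,123).

Call:
{"op": "arm_command", "data": {
  "steps": [
    {"dr":[0,0,0],"slide":[1,1,20],"jaw":1},
    {"dr":[0,0,0],"slide":[0,0,40],"jaw":1},
    {"dr":[0,0,0],"slide":[0,0,40],"jaw":1},
    {"dr":[0,0,0],"slide":[0,0,21],"jaw":1},
    {"dr":[0,0,0],"slide":[0,0,0],"jaw":1},
    {"dr":[0,0,0],"slide":[0,0,0],"jaw":0},
    {"dr":[0,0,0],"slide":[0,0,0],"jaw":0},
    {"dr":[0,0,0],"slide":[0,0,0],"jaw":0},
    {"dr":[0,0,0],"slide":[0,0,0],"jaw":0},
    {"dr":[0,0,0],"slide":[0,0,0],"jaw":0}
  ]
}}

```text
clock: 10.55
tool_pos: [0.483, 0.0311, 0.0567]
tcp_rot: [3.141, -0.001, 0.188]
ft_force: [0.2, -0.3, -0.0]
width: 0.63
grasp_force: 0.0
```

Call:
{"op": "arm_command", "data": {
  "steps": [
    {"dr":[0,0,0],"slide":[0,0,0],"jaw":0},
    {"dr":[0,0,0],"slide":[0,0,0],"jaw":0},
    {"dr":[0,0,0],"slide":[0,0,0],"jaw":0},
    {"dr":[0,0,0],"slide":[0,0,0],"jaw":0}
  ]
}}

```text
clock: 10.95
tool_pos: [0.4828, 0.0311, 0.0562]
tcp_rot: [3.141, -0.0, 0.188]
ft_force: [0.4, -0.1, 2.8]
width: 0.476
grasp_force: 29.9
```

Call:
{"op": "arm_command", "data": {
  "steps": [
    {"dr":[0,0,0],"slide":[0,0,-10],"jaw":0},
    {"dr":[0,0,0],"slide":[0,0,-30],"jaw":0},
    {"dr":[0,0,0],"slide":[0,0,-30],"jaw":0},
    {"dr":[0,0,0],"slide":[0,0,-30],"jaw":0},
    {"dr":[0,0,0],"slide":[0,0,-20],"jaw":0},
    {"dr":[0,0,0],"slide":[0,0,0],"jaw":0}
  ]
}}

```text
clock: 11.55
tool_pos: [0.4841, 0.0315, 0.1793]
tcp_rot: [3.14, -0.005, 0.188]
ft_force: [0.9, 1.0, -2.0]
width: 0.471
grasp_force: 29.9
```

```bash
python3 -c "
from h import *
st();go(.378,.2895,.06)"
```

```text
11.55 [0.4841 0.0315 0.1793] [ 3.1402 -0.0047  0.1884] 0.471 29.9
slide [ -55.9 -273.3  119.3]
```

Call:
{"op": "arm_command", "data": {
  "steps": [
    {"dr":[0,0,0],"slide":[-8,-25,0],"jaw":0},
    {"dr":[0,0,0],"slide":[-8,-39,0],"jaw":0},
    {"dr":[0,0,0],"slide":[-8,-43,0],"jaw":0},
    {"dr":[0,0,0],"slide":[-8,-43,0],"jaw":0},
    {"dr":[0,0,0],"slide":[-8,-43,0],"jaw":0},
    {"dr":[0,0,0],"slide":[-8,-40,0],"jaw":0},
    {"dr":[0,0,0],"slide":[-6,-28,0],"jaw":0},
    {"dr":[0,0,0],"slide":[-2,-12,0],"jaw":0},
    {"dr":[0,0,0],"slide":[0,0,0],"jaw":0},
    {"dr":[0,0,0],"slide":[0,0,0],"jaw":0}
  ]
}}

```text
clock: 12.55
tool_pos: [0.3765, 0.2881, 0.1755]
tcp_rot: [3.141, 0.001, 0.188]
ft_force: [0.5, -0.4, -1.8]
width: 0.472
grasp_force: 29.9
```

```bash
python3 -c "
from h import *
st();go(.378,.2895,.0525)"
```

```text
12.55 [0.3765 0.2881 0.1755] [3.1411e+00 1.1000e-03 1.8820e-01] 0.472 29.9
slide [  1.7  -1.1 123. ]
```

Call:
{"op": "arm_command", "data": {
  "steps": [
    {"dr":[0,0,0],"slide":[1,-1,20],"jaw":0},
    {"dr":[0,0,0],"slide":[0,0,30],"jaw":0},
    {"dr":[0,0,0],"slide":[0,0,30],"jaw":0},
    {"dr":[0,0,0],"slide":[0,0,25],"jaw":0},
    {"dr":[0,0,0],"slide":[0,0,10],"jaw":0},
    {"dr":[0,0,0],"slide":[0,0,5],"jaw":0},
    {"dr":[0,0,0],"slide":[0,0,0],"jaw":0},
    {"dr":[0,0,0],"slide":[0,0,0],"jaw":0}
  ]
}}

```text
clock: 13.35
tool_pos: [0.3781, 0.2903, 0.0571]
tcp_rot: [-3.141, -0.002, 0.188]
ft_force: [0.7, 0.7, -0.8]
width: 0.473
grasp_force: 29.9
```

Call:
{"op": "arm_command", "data": {
  "steps": [
    {"dr":[0,0,0],"slide":[0,0,4.5],"jaw":0},
    {"dr":[0,0,0],"slide":[0,0,0],"jaw":0},
    {"dr":[0,0,0],"slide":[0,0,0],"jaw":0},
    {"dr":[0,0,0],"slide":[0,0,0],"jaw":0}
  ]
}}

```text
clock: 13.75
tool_pos: [0.3781, 0.2905, 0.0523]
tcp_rot: [-3.141, -0.002, 0.188]
ft_force: [1.8, 0.2, 4.7]
width: 0.473
grasp_force: 29.9
```

Call:
{"op": "arm_command", "data": {
  "steps": [
    {"dr":[0,0,0],"slide":[0,0,0],"jaw":0.55},
    {"dr":[0,0,0],"slide":[0,0,0],"jaw":1},
    {"dr":[0,0,0],"slide":[0,0,0],"jaw":1},
    {"dr":[0,0,0],"slide":[0,0,0],"jaw":1},
    {"dr":[0,0,0],"slide":[0,0,0],"jaw":1},
    {"dr":[0,0,0],"slide":[0,0,-20],"jaw":1},
    {"dr":[0,0,0],"slide":[0,0,-40],"jaw":1},
    {"dr":[0,0,0],"slide":[0,0,-40],"jaw":1},
    {"dr":[0,0,0],"slide":[0,0,-25],"jaw":1},
    {"dr":[0,0,0],"slide":[0,0,0],"jaw":1}
  ]
}}

```text
clock: 14.75
tool_pos: [0.3788, 0.2913, 0.1799]
tcp_rot: [-3.141, -0.005, 0.188]
ft_force: [0.7, 0.3, 0.1]
width: 0.999
grasp_force: 0.0
```

```bash
python3 -c "
from h import *
st();go(.5535,-.016,.056)"
```

```text
14.75 [0.3788 0.2913 0.1799] [-3.1406 -0.0054  0.1881] 0.999 0.0
slide [114.2 334.6 123.9]
```

Red was released at (0.3781, 0.2905). Blue is next.

Call:
{"op": "arm_command", "data": {
  "steps": [
    {"dr":[0,0,0],"slide":[10,30,0],"jaw":1},
    {"dr":[0,0,0],"slide":[14,43,0],"jaw":1},
    {"dr":[0,0,0],"slide":[15,44,0],"jaw":1},
    {"dr":[0,0,0],"slide":[15,44,0],"jaw":1},
    {"dr":[0,0,0],"slide":[15,44,0],"jaw":1},
    {"dr":[0,0,0],"slide":[15,44,0],"jaw":1},
    {"dr":[0,0,0],"slide":[15,44,0],"jaw":1},
    {"dr":[0,0,0],"slide":[12,32,0],"jaw":1},
    {"dr":[0,0,0],"slide":[3,10,0],"jaw":1},
    {"dr":[0,0,0],"slide":[0,0,0],"jaw":1}
  ]
}}

```text
clock: 15.75
tool_pos: [0.5519, -0.019, 0.1754]
tcp_rot: [-3.141, 0.002, 0.186]
ft_force: [-0.2, 0.1, 0.7]
width: 0.999
grasp_force: 0.0
```

```bash
python3 -c "
from h import *
st();go(.5535,-.016,.056)
im=imaging.get_image('wrist');cv2.imwrite('pics/w4.png',im[:,:,::-1])
for l in ('bottle_blue','dish'): print(l,[(d['point'],d['confidence']) for d in imaging.pinpoint(l,'wrist')])
m=cv2.inRange(cv2.cvtColor(im,cv2.COLOR_RGB2HSV),(95,150,80),(125,255,255));k,_,s,ce=cv2.connectedComponentsWithStats(m);print([(s[i].tolist(),ce[i].round()) for i in range(1,k) if s[i,4]>200])"
```

```text
15.75 [ 0.5519 -0.019   0.1754] [-3.1408e+00  1.6000e-03  1.8560e-01] 0.999 0.0
slide [  2.1  -2.7 119.4]
bottle_blue [([0.5549, -0.0163, 0.0082], 0.85)]
dish [([0.5427, 0.0439, 0.0057], 0.71)]
[([0, 124, 50, 106, 4406], array([ 22., 179.])), ([243, 181, 28, 27, 448], array([254., 193.]))]
```

Call:
{"op": "arm_command", "data": {
  "steps": [
    {"dr":[0,0,0],"slide":[2,-2,20],"jaw":1},
    {"dr":[0,0,0],"slide":[0,0,40],"jaw":1},
    {"dr":[0,0,0],"slide":[0,0,40],"jaw":1},
    {"dr":[0,0,0],"slide":[0,0,19.5],"jaw":1},
    {"dr":[0,0,0],"slide":[0,0,0],"jaw":1},
    {"dr":[0,0,0],"slide":[0,0,0],"jaw":0},
    {"dr":[0,0,0],"slide":[0,0,0],"jaw":0},
    {"dr":[0,0,0],"slide":[0,0,0],"jaw":0},
    {"dr":[0,0,0],"slide":[0,0,0],"jaw":0},
    {"dr":[0,0,0],"slide":[0,0,0],"jaw":0}
  ]
}}

```text
clock: 16.9
tool_pos: [0.5539, -0.0154, 0.0577]
tcp_rot: [3.141, -0.001, 0.188]
ft_force: [-0.1, -0.9, -0.0]
width: 0.628
grasp_force: 0.0
```

Call:
{"op": "arm_command", "data": {
  "steps": [
    {"dr":[0,0,0],"slide":[0,0,0],"jaw":0},
    {"dr":[0,0,0],"slide":[0,0,0],"jaw":0},
    {"dr":[0,0,0],"slide":[0,0,0],"jaw":0},
    {"dr":[0,0,0],"slide":[0,0,0],"jaw":0}
  ]
}}

```text
clock: 17.3
tool_pos: [0.5537, -0.0154, 0.0572]
tcp_rot: [3.141, -0.0, 0.188]
ft_force: [-0.1, 0.8, 2.0]
width: 0.479
grasp_force: 30.0
```

Call:
{"op": "arm_command", "data": {
  "steps": [
    {"dr":[0,0,0],"slide":[0,0,-10],"jaw":0},
    {"dr":[0,0,0],"slide":[0,0,-30],"jaw":0},
    {"dr":[0,0,0],"slide":[0,0,-30],"jaw":0},
    {"dr":[0,0,0],"slide":[0,0,-30],"jaw":0},
    {"dr":[0,0,0],"slide":[0,0,-20],"jaw":0},
    {"dr":[0,0,0],"slide":[0,0,0],"jaw":0}
  ]
}}

```text
clock: 17.9
tool_pos: [0.5551, -0.0151, 0.1805]
tcp_rot: [3.14, -0.005, 0.188]
ft_force: [0.8, 0.7, -1.0]
width: 0.479
grasp_force: 30.0
```

```bash
python3 -c "
from h import *
st();go(.4425,.2955,.06)"
```

```text
17.9 [ 0.5551 -0.0151  0.1805] [ 3.14   -0.0048  0.1883] 0.479 30.0
slide [ -52.5 -326.2  120.5]
```

Call:
{"op": "arm_command", "data": {
  "steps": [
    {"dr":[0,0,0],"slide":[-6,-28,0],"jaw":0},
    {"dr":[0,0,0],"slide":[-6,-40,0],"jaw":0},
    {"dr":[0,0,0],"slide":[-7,-43,0],"jaw":0},
    {"dr":[0,0,0],"slide":[-7,-45,0],"jaw":0},
    {"dr":[0,0,0],"slide":[-7,-45,0],"jaw":0},
    {"dr":[0,0,0],"slide":[-7,-45,0],"jaw":0},
    {"dr":[0,0,0],"slide":[-6,-40,0],"jaw":0},
    {"dr":[0,0,0],"slide":[-5,-28,0],"jaw":0},
    {"dr":[0,0,0],"slide":[-1,-11,0],"jaw":0},
    {"dr":[0,0,0],"slide":[0,0,0],"jaw":0}
  ]
}}

```text
clock: 18.9
tool_pos: [0.4408, 0.2952, 0.1765]
tcp_rot: [-3.141, 0.001, 0.191]
ft_force: [0.5, -0.7, -2.1]
width: 0.482
grasp_force: 30.0
```

```bash
python3 -c "
from h import *
st();go(.442,.2957,.0532)"
```

```text
18.9 [0.4408 0.2952 0.1765] [-3.1414e+00  1.1000e-03  1.9090e-01] 0.482 30.0
slide [  1.3  -0.3 123.3]
```

Call:
{"op": "arm_command", "data": {
  "steps": [
    {"dr":[0,0,0],"slide":[0,0,20],"jaw":0},
    {"dr":[0,0,0],"slide":[0,0,30],"jaw":0},
    {"dr":[0,0,0],"slide":[0,0,30],"jaw":0},
    {"dr":[0,0,0],"slide":[0,0,25],"jaw":0},
    {"dr":[0,0,0],"slide":[0,0,10],"jaw":0},
    {"dr":[0,0,0],"slide":[0,0,5],"jaw":0},
    {"dr":[0,0,0],"slide":[0,0,0],"jaw":0},
    {"dr":[0,0,0],"slide":[0,0,0],"jaw":0}
  ]
}}

```text
clock: 19.7
tool_pos: [0.4425, 0.2943, 0.0582]
tcp_rot: [-3.141, -0.002, 0.188]
ft_force: [0.1, 0.5, -0.8]
width: 0.477
grasp_force: 30.0
```

Call:
{"op": "arm_command", "data": {
  "steps": [
    {"dr":[0,0,0],"slide":[0,0,4.5],"jaw":0},
    {"dr":[0,0,0],"slide":[0,0,0],"jaw":0},
    {"dr":[0,0,0],"slide":[0,0,0],"jaw":0},
    {"dr":[0,0,0],"slide":[0,0,0],"jaw":0}
  ]
}}

```text
clock: 20.1
tool_pos: [0.4423, 0.2945, 0.0532]
tcp_rot: [-3.141, -0.001, 0.188]
ft_force: [2.2, 0.2, 4.6]
width: 0.48
grasp_force: 30.0
```

Call:
{"op": "arm_command", "data": {
  "steps": [
    {"dr":[0,0,0],"slide":[0,0,0],"jaw":0.55},
    {"dr":[0,0,0],"slide":[0,0,0],"jaw":1},
    {"dr":[0,0,0],"slide":[0,0,0],"jaw":1},
    {"dr":[0,0,0],"slide":[0,0,0],"jaw":1},
    {"dr":[0,0,0],"slide":[0,0,0],"jaw":1},
    {"dr":[0,0,0],"slide":[0,0,-20],"jaw":1},
    {"dr":[0,0,0],"slide":[0,0,-40],"jaw":1},
    {"dr":[0,0,0],"slide":[0,0,-40],"jaw":1},
    {"dr":[0,0,0],"slide":[0,0,-25],"jaw":1},
    {"dr":[0,0,0],"slide":[0,0,0],"jaw":1}
  ]
}}

```text
clock: 21.1
tool_pos: [0.4431, 0.2955, 0.1812]
tcp_rot: [-3.14, -0.005, 0.188]
ft_force: [0.5, -0.6, -1.1]
width: 0.996
grasp_force: 0.0
```

Call:
{"op": "arm_command", "data": {
  "steps": [
    {"dr":[0,0,0],"slide":[8,30,0],"jaw":1},
    {"dr":[0,0,0],"slide":[8,43,0],"jaw":1},
    {"dr":[0,0,0],"slide":[8,43,0],"jaw":1},
    {"dr":[0,0,0],"slide":[8,43,0],"jaw":1},
    {"dr":[0,0,0],"slide":[8,43,0],"jaw":1},
    {"dr":[0,0,0],"slide":[8,43,0],"jaw":1},
    {"dr":[0,0,0],"slide":[2,20,0],"jaw":1},
    {"dr":[0,0,0],"slide":[0,0,0],"jaw":1},
    {"dr":[0,0,0],"slide":[0,0,0],"jaw":1}
  ]
}}

```text
clock: 22.0
tool_pos: [0.54, 0.0434, 0.1769]
tcp_rot: [-3.141, 0.001, 0.188]
ft_force: [-1.0, 1.3, -0.4]
width: 1.002
grasp_force: 0.0
```

```bash
python3 -c "
from h import *
st();go(.5415,.0437,.011)
for c in ('side','wrist'):
  im=imaging.get_image(c);cv2.imwrite('pics/%s5.png'%c,im[:,:,::-1])
  for l in ('dish','bottle_red','bottle_yellow','bottle_blue'): print(c,l,[(np.round(d['point'],4).tolist(),round(d['confidence'],2)) for d in imaging.pinpoint(l,c)])
"
```

```text
22.0 [0.54   0.0434 0.1769] [-3.141e+00  1.100e-03  1.877e-01] 1.002 0.0
slide [  1.6   0.  165.9]
side dish [([0.5399, 0.0433, 0.0109], 0.66)]
side bottle_red [([0.3782, 0.2895, 0.0025], 0.93), ([0.4722, -0.337, 0.0089], 0.58)]
side bottle_yellow [([0.506, 0.3036, 0.0048], 0.89)]
side bottle_blue []
wrist dish [([0.5421, 0.0448, 0.0055], 0.78)]
wrist bottle_red [([0.6248, -0.1767, -0.005], 0.76), ([0.4677, -0.1456, 0.0038], 0.64)]
wrist bottle_yellow [([0.5043, 0.3009, 0.0094], 0.75)]
wrist bottle_blue [([0.4417, 0.2939, 0.0055], 0.88)]
```

View pics/side5.png

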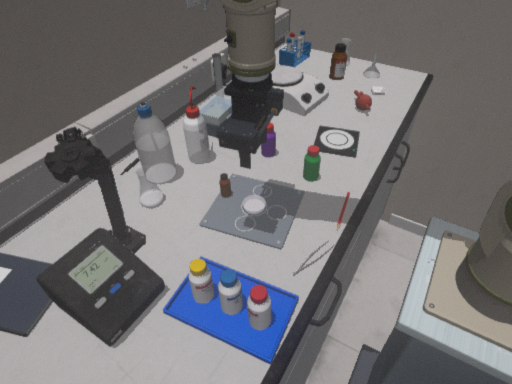

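View pics/wrist5.png

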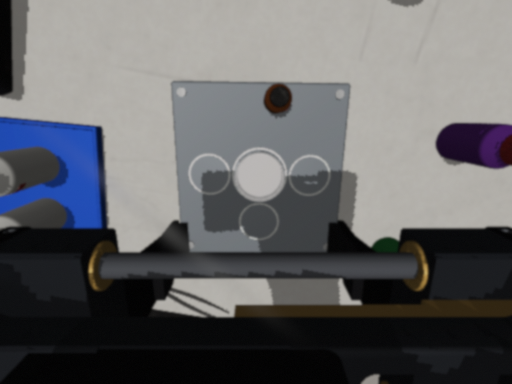

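The three bottles stand upright on the tray at side pixels (202,283), (231,293) and (259,308). The dish is at wrist pixel (260,174), still in its ring, and amber is untouched. Next is the dish grasp.

Call:
{"op": "arm_command", "data": {
  "steps": [
    {"dr":[0,0,0],"slide":[1,0,30],"jaw":1},
    {"dr":[0,0,0],"slide":[0,0,40],"jaw":1},
    {"dr":[0,0,0],"slide":[0,0,40],"jaw":1},
    {"dr":[0,0,0],"slide":[0,0,30],"jaw":1},
    {"dr":[0,0,0],"slide":[0,0,15],"jaw":1},
    {"dr":[0,0,0],"slide":[0,0,5],"jaw":1},
    {"dr":[0,0,0],"slide":[0,0,0],"jaw":1},
    {"dr":[0,0,0],"slide":[0,0,0],"jaw":1}
  ]
}}

```text
clock: 23.3
tool_pos: [0.5425, 0.0436, 0.0191]
tcp_rot: [3.141, -0.002, 0.188]
ft_force: [0.2, 0.3, 0.3]
width: 1.001
grasp_force: 0.0
```

Call:
{"op": "arm_command", "data": {
  "steps": [
    {"dr":[0,0,0],"slide":[-1,0,4],"jaw":1},
    {"dr":[0,0,0],"slide":[0,0,3.5],"jaw":1},
    {"dr":[0,0,0],"slide":[0,0,0],"jaw":1},
    {"dr":[0,0,0],"slide":[0,0,0],"jaw":0.5},
    {"dr":[0,0,0],"slide":[0,0,0],"jaw":0.5},
    {"dr":[0,0,0],"slide":[0,0,0],"jaw":0.5},
    {"dr":[0,0,0],"slide":[0,0,0],"jaw":0.5},
    {"dr":[0,0,0],"slide":[0,0,0],"jaw":0.5},
    {"dr":[0,0,0],"slide":[0,0,0],"jaw":0.5}
  ]
}}

```text
clock: 24.2
tool_pos: [0.5405, 0.0432, 0.0102]
tcp_rot: [3.141, -0.0, 0.188]
ft_force: [0.1, -0.2, 0.1]
width: 0.656
grasp_force: 30.0
```

Call:
{"op": "arm_command", "data": {
  "steps": [
    {"dr":[0,0,0],"slide":[0,0,-10],"jaw":0.5},
    {"dr":[0,0,0],"slide":[0,0,-30],"jaw":0.5},
    {"dr":[0,0,0],"slide":[0,0,-40],"jaw":0.5},
    {"dr":[0,0,0],"slide":[0,0,-40],"jaw":0.5},
    {"dr":[0,0,0],"slide":[0,0,-30],"jaw":0.5},
    {"dr":[0,0,0],"slide":[0,0,0],"jaw":0.5}
  ]
}}

```text
clock: 24.8
tool_pos: [0.5427, 0.0439, 0.1653]
tcp_rot: [3.14, -0.007, 0.188]
ft_force: [0.1, 0.0, 0.8]
width: 0.658
grasp_force: 30.0
```

```bash
python3 -c "
from h import *
st();go(.469,-.3315,.018)
im=imaging.get_image('top');hsv=cv2.cvtColor(im,cv2.COLOR_RGB2HSV)
for l in ('pad_centre',): print(l,[(np.round(d['point'],4).tolist(),round(d['confidence'],2)) for d in imaging.pinpoint(l,'top')+imaging.pinpoint(l,'top')])
r=imaging.regions_of('counting_pad','top')
for d in r: print(d['confidence'],blob('top',d['mask'],.012))
# white panel
m=(im.min(2)>150).astype(np.uint8);m[:,:330]=0;m[:,385:]=0;m[:200]=0;m[255:]=0
p=cv2.findNonZero(m);c,rad=cv2.minEnclosingCircle(p);print(c,rad,ray('top',c,.012))
im=imaging.get_image('side');cv2.imwrite('pics/s6.png',cv2.resize(im[60:240,180:400,::-1],None,fx=3,fy=3))
"
```

```text
24.8 [0.5427 0.0439 0.1653] [ 3.14   -0.0072  0.1885] 0.658 30.0
slide [-142.8  355.   147.3]
pad_centre [([0.4705, -0.3319, 0.015], 0.95), ([0.4705, -0.3319, 0.015], 0.95)]
(356.2433776855469, 227.49557495117188) 16.942848205566406 [[ 0.46711355 -0.3306072   0.012     ]]
```

View pics/s6.png

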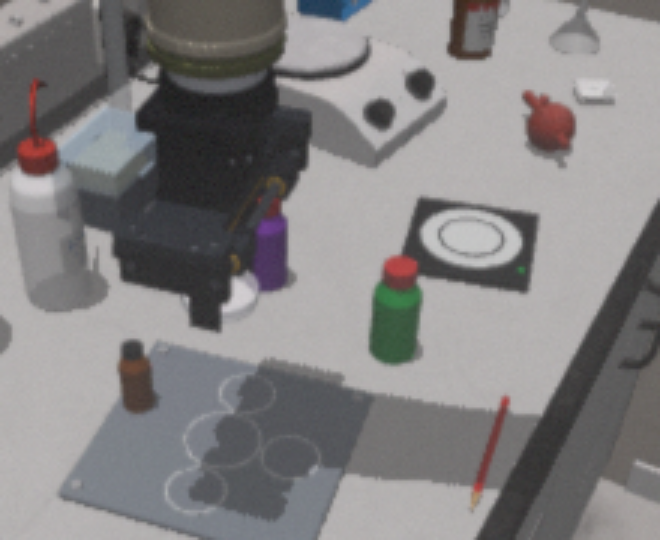

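The dish is held level in the fingers at crop pixel (230,295). The ring is at (470,237), and the path at 0.165 m clears the look-alikes.

Call:
{"op": "arm_command", "data": {
  "steps": [
    {"dr":[0,0,0],"slide":[-10,25,0],"jaw":0.5},
    {"dr":[0,0,0],"slide":[-16,40,0],"jaw":0.5},
    {"dr":[0,0,0],"slide":[-18,45,0],"jaw":0.5},
    {"dr":[0,0,0],"slide":[-18,45,0],"jaw":0.5},
    {"dr":[0,0,0],"slide":[-18,45,0],"jaw":0.5},
    {"dr":[0,0,0],"slide":[-18,45,0],"jaw":0.5},
    {"dr":[0,0,0],"slide":[-18,45,0],"jaw":0.5},
    {"dr":[0,0,0],"slide":[-17,42,0],"jaw":0.5},
    {"dr":[0,0,0],"slide":[-9,22,0],"jaw":0.5},
    {"dr":[0,0,0],"slide":[0,0,0],"jaw":0.5}
  ]
}}

```text
clock: 26.05
tool_pos: [0.4647, -0.3351, 0.1585]
tcp_rot: [-3.141, 0.002, 0.182]
ft_force: [-0.2, -0.7, -0.7]
width: 0.653
grasp_force: 30.0
```

Call:
{"op": "arm_command", "data": {
  "steps": [
    {"dr":[0,0,0],"slide":[0,0,20],"jaw":0.5},
    {"dr":[0,0,0],"slide":[0,0,35],"jaw":0.5},
    {"dr":[0,0,0],"slide":[0,0,35],"jaw":0.5},
    {"dr":[0,0,0],"slide":[0,0,20],"jaw":0.5},
    {"dr":[0,0,0],"slide":[0,0,10],"jaw":0.5},
    {"dr":[0,0,0],"slide":[0,0,0],"jaw":0.5},
    {"dr":[0,0,0],"slide":[0,0,0],"jaw":0.5}
  ]
}}

```text
clock: 26.75
tool_pos: [0.4678, -0.3309, 0.0409]
tcp_rot: [3.141, -0.001, 0.189]
ft_force: [0.4, 0.4, 0.0]
width: 0.653
grasp_force: 30.0
```

```bash
python3 -c "
from h import *
st();go(.469,-.3315,.0145)
im=imaging.get_image('side');cv2.imwrite('pics/s7.png',cv2.resize(im[60:240,250:470,::-1],None,fx=3,fy=3))
print([(np.round(d['point'],4).tolist(),round(d['confidence'],2)) for d in imaging.pinpoint('dish','side')])"
```

```text
26.75 [ 0.4678 -0.3309  0.0409] [ 3.1412e+00 -8.0000e-04  1.8870e-01] 0.653 30.0
slide [ 1.   0.8 26.4]
[([0.4694, -0.3316, 0.0388], 0.43)]
```

View pics/s7.png

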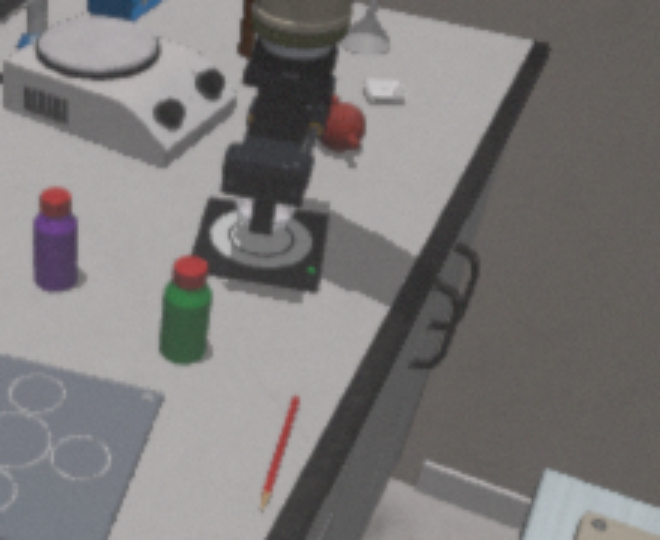

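The dish is above the ring, around (262,225) in the crop. I'll lower it.

Call:
{"op": "arm_command", "data": {
  "steps": [
    {"dr":[0,0,0],"slide":[1,0.5,10],"jaw":0.5},
    {"dr":[0,0,0],"slide":[0,0,8],"jaw":0.5},
    {"dr":[0,0,0],"slide":[0,0,4],"jaw":0.5},
    {"dr":[0,0,0],"slide":[0,0,2],"jaw":0.5},
    {"dr":[0,0,0],"slide":[0,0,0],"jaw":0.5},
    {"dr":[0,0,0],"slide":[0,0,0],"jaw":0.5}
  ]
}}

```text
clock: 27.45
tool_pos: [0.4684, -0.3314, 0.0163]
tcp_rot: [3.141, -0.0, 0.188]
ft_force: [0.2, -0.0, 0.6]
width: 0.655
grasp_force: 30.0
```

Call:
{"op": "arm_command", "data": {
  "steps": [
    {"dr":[0,0,0],"slide":[0,0,1.5],"jaw":0.5},
    {"dr":[0,0,0],"slide":[0,0,0],"jaw":0.5},
    {"dr":[0,0,0],"slide":[0,0,0],"jaw":0.5}
  ]
}}

```text
clock: 27.75
tool_pos: [0.4683, -0.3314, 0.0147]
tcp_rot: [3.141, -0.0, 0.188]
ft_force: [-0.1, -0.5, -0.2]
width: 0.654
grasp_force: 30.0
```

Call:
{"op": "arm_command", "data": {
  "steps": [
    {"dr":[0,0,0],"slide":[0,0,0],"jaw":0.7},
    {"dr":[0,0,0],"slide":[0,0,0],"jaw":1},
    {"dr":[0,0,0],"slide":[0,0,0],"jaw":1},
    {"dr":[0,0,0],"slide":[0,0,0],"jaw":1},
    {"dr":[0,0,0],"slide":[0,0,0],"jaw":1},
    {"dr":[0,0,0],"slide":[0,0,-20],"jaw":1},
    {"dr":[0,0,0],"slide":[0,0,-40],"jaw":1},
    {"dr":[0,0,0],"slide":[0,0,-50],"jaw":1},
    {"dr":[0,0,0],"slide":[0,0,-50],"jaw":1},
    {"dr":[0,0,0],"slide":[0,0,0],"jaw":1}
  ]
}}

```text
clock: 28.75
tool_pos: [0.4714, -0.3329, 0.1821]
tcp_rot: [3.133, -0.007, 0.188]
ft_force: [0.3, 0.1, -0.2]
width: 0.998
grasp_force: 0.0
```

```bash
python3 -c "
from h import *
st();go(.4423,.2945,.0535)
for c in ('side','wrist'):
  im=imaging.get_image(c)
  if c=='wrist': cv2.imwrite('pics/w8.png',im[:,:,::-1])
  for l in ('dish','pad_centre','bottle_blue'): print(c,l,[(np.round(d['point'],4).tolist(),round(d['confidence'],2)) for d in imaging.pinpoint(l,c)])"
```

```text
28.75 [ 0.4714 -0.3329  0.1821] [ 3.1333 -0.0074  0.1884] 0.998 0.0
slide [  88.9 -621.8  128.6]
side dish [([0.4684, -0.3313, 0.0172], 0.76)]
side pad_centre [([0.4736, -0.3353, 0.0143], 0.84)]
side bottle_blue [([0.4454, 0.2941, 0.0039], 0.66)]
wrist dish [([0.4705, -0.3298, 0.011], 0.97)]
wrist pad_centre []
wrist bottle_blue []
```

View pics/w8.png

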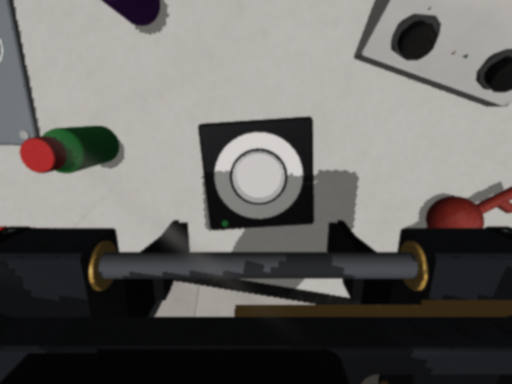

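The dish at (259,174) sits centred inside the ring. Next I return the bottles, blue first.

Call:
{"op": "arm_command", "data": {
  "steps": [
    {"dr":[0,0,0],"slide":[6,-30,0],"jaw":1},
    {"dr":[0,0,0],"slide":[6,-46,0],"jaw":1},
    {"dr":[0,0,0],"slide":[6,-46,0],"jaw":1},
    {"dr":[0,0,0],"slide":[6,-46,0],"jaw":1},
    {"dr":[0,0,0],"slide":[6,-46,0],"jaw":1},
    {"dr":[0,0,0],"slide":[6,-46,0],"jaw":1},
    {"dr":[0,0,0],"slide":[6,-46,0],"jaw":1},
    {"dr":[0,0,0],"slide":[6,-46,0],"jaw":1},
    {"dr":[0,0,0],"slide":[6,-46,0],"jaw":1},
    {"dr":[0,0,0],"slide":[6,-46,0],"jaw":1}
  ]
}}

```text
clock: 30.15
tool_pos: [0.4435, 0.1176, 0.1745]
tcp_rot: [3.141, -0.0, 0.188]
ft_force: [0.1, -0.6, -0.4]
width: 1.002
grasp_force: 0.0
```

Call:
{"op": "arm_command", "data": {
  "steps": [
    {"dr":[0,0,0],"slide":[7,-46,0],"jaw":1},
    {"dr":[0,0,0],"slide":[7,-46,0],"jaw":1},
    {"dr":[0,0,0],"slide":[7,-46,0],"jaw":1},
    {"dr":[0,0,0],"slide":[7,-30,0],"jaw":1},
    {"dr":[0,0,0],"slide":[1,-10,0],"jaw":1},
    {"dr":[0,0,0],"slide":[0,0,0],"jaw":1},
    {"dr":[0,0,0],"slide":[0,0,0],"jaw":1}
  ]
}}

```text
clock: 30.85
tool_pos: [0.4395, 0.2949, 0.1742]
tcp_rot: [3.141, 0.001, 0.187]
ft_force: [0.7, -0.5, 0.4]
width: 0.998
grasp_force: 0.0
```

```bash
python3 -c "
from h import *
st();go(.4423,.2945,.0535)"
```

```text
30.85 [0.4395 0.2949 0.1742] [3.1407e+00 8.0000e-04 1.8730e-01] 0.998 0.0
slide [  2.7   0.9 120.7]
```

Call:
{"op": "arm_command", "data": {
  "steps": [
    {"dr":[0,0,0],"slide":[1.5,1,20],"jaw":1},
    {"dr":[0,0,0],"slide":[0,0,40],"jaw":1},
    {"dr":[0,0,0],"slide":[0,0,40],"jaw":1},
    {"dr":[0,0,0],"slide":[0,0,20],"jaw":1},
    {"dr":[0,0,0],"slide":[0,0,0],"jaw":1},
    {"dr":[0,0,0],"slide":[0,0,0],"jaw":0},
    {"dr":[0,0,0],"slide":[0,0,0],"jaw":0},
    {"dr":[0,0,0],"slide":[0,0,0],"jaw":0},
    {"dr":[0,0,0],"slide":[0,0,0],"jaw":0},
    {"dr":[0,0,0],"slide":[0,0,0],"jaw":0}
  ]
}}

```text
clock: 31.85
tool_pos: [0.4413, 0.2956, 0.0551]
tcp_rot: [3.142, -0.001, 0.188]
ft_force: [-0.5, -0.7, 0.4]
width: 0.636
grasp_force: 0.0
```

Call:
{"op": "arm_command", "data": {
  "steps": [
    {"dr":[0,0,0],"slide":[0,0,0],"jaw":0},
    {"dr":[0,0,0],"slide":[0,0,0],"jaw":0},
    {"dr":[0,0,0],"slide":[0,0,0],"jaw":0},
    {"dr":[0,0,0],"slide":[0,0,0],"jaw":0}
  ]
}}

```text
clock: 32.25
tool_pos: [0.441, 0.2956, 0.0547]
tcp_rot: [3.141, -0.0, 0.188]
ft_force: [0.5, -0.8, 1.5]
width: 0.475
grasp_force: 30.0
```

Call:
{"op": "arm_command", "data": {
  "steps": [
    {"dr":[0,0,0],"slide":[0,0,-10],"jaw":0},
    {"dr":[0,0,0],"slide":[0,0,-30],"jaw":0},
    {"dr":[0,0,0],"slide":[0,0,-30],"jaw":0},
    {"dr":[0,0,0],"slide":[0,0,-30],"jaw":0},
    {"dr":[0,0,0],"slide":[0,0,-20],"jaw":0},
    {"dr":[0,0,0],"slide":[0,0,0],"jaw":0}
  ]
}}

```text
clock: 32.85
tool_pos: [0.4419, 0.2967, 0.1778]
tcp_rot: [-3.141, -0.004, 0.188]
ft_force: [-0.2, -0.1, -2.4]
width: 0.475
grasp_force: 29.9
```

```bash
python3 -c "
from h import *
st();go(.5537,-.0154,.06)"
```

```text
32.85 [0.4419 0.2967 0.1778] [-3.1405 -0.0044  0.1884] 0.475 29.9
slide [ 51.3 327.5 117.8]
```

Call:
{"op": "arm_command", "data": {
  "steps": [
    {"dr":[0,0,0],"slide":[6,28,0],"jaw":0},
    {"dr":[0,0,0],"slide":[6,40,0],"jaw":0},
    {"dr":[0,0,0],"slide":[7,43,0],"jaw":0},
    {"dr":[0,0,0],"slide":[7,45,0],"jaw":0},
    {"dr":[0,0,0],"slide":[7,45,0],"jaw":0},
    {"dr":[0,0,0],"slide":[7,45,0],"jaw":0},
    {"dr":[0,0,0],"slide":[6,40,0],"jaw":0},
    {"dr":[0,0,0],"slide":[4,28,0],"jaw":0},
    {"dr":[0,0,0],"slide":[0,12,0],"jaw":0},
    {"dr":[0,0,0],"slide":[0,0,0],"jaw":0}
  ]
}}

```text
clock: 33.85
tool_pos: [0.5507, -0.0167, 0.1738]
tcp_rot: [-3.141, 0.001, 0.186]
ft_force: [-0.7, 0.9, -0.7]
width: 0.478
grasp_force: 29.9
```

Call:
{"op": "arm_command", "data": {
  "steps": [
    {"dr":[0,0,0],"slide":[0,0,20],"jaw":0},
    {"dr":[0,0,0],"slide":[0,0,30],"jaw":0},
    {"dr":[0,0,0],"slide":[0,0,30],"jaw":0},
    {"dr":[0,0,0],"slide":[0,0,20],"jaw":0},
    {"dr":[0,0,0],"slide":[0,0,9],"jaw":0},
    {"dr":[0,0,0],"slide":[0,0,0],"jaw":0},
    {"dr":[0,0,0],"slide":[0,0,0],"jaw":0}
  ]
}}

```text
clock: 34.55
tool_pos: [0.5515, -0.0143, 0.0667]
tcp_rot: [3.142, -0.001, 0.189]
ft_force: [0.3, -0.3, -0.6]
width: 0.477
grasp_force: 29.9
```

```bash
python3 -c "
from h import *
st();go(.5525,-.0154,.0587)"
```

```text
34.55 [ 0.5515 -0.0143  0.0667] [ 3.1416e+00 -1.2000e-03  1.8940e-01] 0.477 29.9
slide [0.7 1.3 8. ]
```

Call:
{"op": "arm_command", "data": {
  "steps": [
    {"dr":[0,0,0],"slide":[1,1,3],"jaw":0},
    {"dr":[0,0,0],"slide":[0,0,2.5],"jaw":0},
    {"dr":[0,0,0],"slide":[0,0,1.5],"jaw":0},
    {"dr":[0,0,0],"slide":[0,0,0],"jaw":0},
    {"dr":[0,0,0],"slide":[0,0,0],"jaw":0}
  ]
}}

```text
clock: 35.05
tool_pos: [0.5523, -0.0162, 0.0587]
tcp_rot: [3.141, -0.0, 0.188]
ft_force: [0.5, -0.1, -1.3]
width: 0.48
grasp_force: 29.9
```

Call:
{"op": "arm_command", "data": {
  "steps": [
    {"dr":[0,0,0],"slide":[0,0,0],"jaw":0.55},
    {"dr":[0,0,0],"slide":[0,0,0],"jaw":1},
    {"dr":[0,0,0],"slide":[0,0,0],"jaw":1},
    {"dr":[0,0,0],"slide":[0,0,0],"jaw":1},
    {"dr":[0,0,0],"slide":[0,0,0],"jaw":1},
    {"dr":[0,0,0],"slide":[0,0,-20],"jaw":1},
    {"dr":[0,0,0],"slide":[0,0,-40],"jaw":1},
    {"dr":[0,0,0],"slide":[0,0,-40],"jaw":1},
    {"dr":[0,0,0],"slide":[0,0,-20],"jaw":1},
    {"dr":[0,0,0],"slide":[0,0,0],"jaw":1}
  ]
}}

```text
clock: 36.05
tool_pos: [0.5539, -0.0159, 0.1818]
tcp_rot: [3.14, -0.005, 0.188]
ft_force: [0.3, 0.1, -0.1]
width: 0.999
grasp_force: 0.0
```

```bash
python3 -c "
from h import *
st();go(.3781,.2905,.0525)"
```

```text
36.05 [ 0.5539 -0.0159  0.1818] [ 3.1397 -0.0049  0.1881] 0.999 0.0
slide [-115.4 -333.9  129.3]
```

Red is next.

Call:
{"op": "arm_command", "data": {
  "steps": [
    {"dr":[0,0,0],"slide":[-10,-30,0],"jaw":1},
    {"dr":[0,0,0],"slide":[-14,-43,0],"jaw":1},
    {"dr":[0,0,0],"slide":[-15,-44,0],"jaw":1},
    {"dr":[0,0,0],"slide":[-15,-44,0],"jaw":1},
    {"dr":[0,0,0],"slide":[-15,-44,0],"jaw":1},
    {"dr":[0,0,0],"slide":[-15,-44,0],"jaw":1},
    {"dr":[0,0,0],"slide":[-15,-44,0],"jaw":1},
    {"dr":[0,0,0],"slide":[-12,-32,0],"jaw":1},
    {"dr":[0,0,0],"slide":[-3,-10,0],"jaw":1},
    {"dr":[0,0,0],"slide":[0,0,0],"jaw":1}
  ]
}}

```text
clock: 37.05
tool_pos: [0.3765, 0.2926, 0.178]
tcp_rot: [-3.142, 0.001, 0.191]
ft_force: [0.4, 0.1, 0.2]
width: 0.999
grasp_force: 0.0
```

```bash
python3 -c "
from h import *
st();go(.3781,.2905,.0525)"
```

```text
37.05 [0.3765 0.2926 0.178 ] [-3.1416e+00  8.0000e-04  1.9130e-01] 0.999 0.0
slide [  1.2   2.3 125.5]
```

Call:
{"op": "arm_command", "data": {
  "steps": [
    {"dr":[0,0,0],"slide":[0.5,1,20],"jaw":1},
    {"dr":[0,0,0],"slide":[0,0,40],"jaw":1},
    {"dr":[0,0,0],"slide":[0,0,40],"jaw":1},
    {"dr":[0,0,0],"slide":[0,0,24],"jaw":1},
    {"dr":[0,0,0],"slide":[0,0,0],"jaw":1},
    {"dr":[0,0,0],"slide":[0,0,0],"jaw":0},
    {"dr":[0,0,0],"slide":[0,0,0],"jaw":0},
    {"dr":[0,0,0],"slide":[0,0,0],"jaw":0},
    {"dr":[0,0,0],"slide":[0,0,0],"jaw":0},
    {"dr":[0,0,0],"slide":[0,0,0],"jaw":0}
  ]
}}

```text
clock: 38.05
tool_pos: [0.3786, 0.2908, 0.0551]
tcp_rot: [3.141, -0.001, 0.188]
ft_force: [0.4, -0.1, -0.4]
width: 0.63
grasp_force: 0.0
```

Call:
{"op": "arm_command", "data": {
  "steps": [
    {"dr":[0,0,0],"slide":[0,0,0],"jaw":0},
    {"dr":[0,0,0],"slide":[0,0,0],"jaw":0},
    {"dr":[0,0,0],"slide":[0,0,0],"jaw":0},
    {"dr":[0,0,0],"slide":[0,0,0],"jaw":0}
  ]
}}

```text
clock: 38.45
tool_pos: [0.3784, 0.2908, 0.0547]
tcp_rot: [3.141, -0.0, 0.188]
ft_force: [-0.9, 0.0, 1.5]
width: 0.473
grasp_force: 30.0
```

Call:
{"op": "arm_command", "data": {
  "steps": [
    {"dr":[0,0,0],"slide":[0,0,-10],"jaw":0},
    {"dr":[0,0,0],"slide":[0,0,-30],"jaw":0},
    {"dr":[0,0,0],"slide":[0,0,-30],"jaw":0},
    {"dr":[0,0,0],"slide":[0,0,-30],"jaw":0},
    {"dr":[0,0,0],"slide":[0,0,-20],"jaw":0},
    {"dr":[0,0,0],"slide":[0,0,0],"jaw":0}
  ]
}}

```text
clock: 39.05
tool_pos: [0.3792, 0.2918, 0.1774]
tcp_rot: [-3.141, -0.004, 0.188]
ft_force: [0.3, -0.8, -1.0]
width: 0.474
grasp_force: 30.0
```

```bash
python3 -c "
from h import *
st();go(.4828,.0311,.06)"
```

```text
39.05 [0.3792 0.2918 0.1774] [-3.1409 -0.0043  0.1883] 0.474 30.0
slide [ 52.9 275.5 117.4]
```

Call:
{"op": "arm_command", "data": {
  "steps": [
    {"dr":[0,0,0],"slide":[8,25,0],"jaw":0},
    {"dr":[0,0,0],"slide":[8,40,0],"jaw":0},
    {"dr":[0,0,0],"slide":[8,43,0],"jaw":0},
    {"dr":[0,0,0],"slide":[8,43,0],"jaw":0},
    {"dr":[0,0,0],"slide":[8,43,0],"jaw":0},
    {"dr":[0,0,0],"slide":[7,40,0],"jaw":0},
    {"dr":[0,0,0],"slide":[5,28,0],"jaw":0},
    {"dr":[0,0,0],"slide":[1,13,0],"jaw":0},
    {"dr":[0,0,0],"slide":[0,0,0],"jaw":0},
    {"dr":[0,0,0],"slide":[0,0,0],"jaw":0}
  ]
}}

```text
clock: 40.05
tool_pos: [0.4812, 0.0321, 0.1744]
tcp_rot: [-3.141, 0.001, 0.19]
ft_force: [-0.1, 0.6, -1.5]
width: 0.47
grasp_force: 30.0
```

Call:
{"op": "arm_command", "data": {
  "steps": [
    {"dr":[0,0,0],"slide":[0,0,20],"jaw":0},
    {"dr":[0,0,0],"slide":[0,0,30],"jaw":0},
    {"dr":[0,0,0],"slide":[0,0,30],"jaw":0},
    {"dr":[0,0,0],"slide":[0,0,20],"jaw":0},
    {"dr":[0,0,0],"slide":[0,0,9],"jaw":0},
    {"dr":[0,0,0],"slide":[0,0,0],"jaw":0},
    {"dr":[0,0,0],"slide":[0,0,0],"jaw":0}
  ]
}}

```text
clock: 40.75
tool_pos: [0.4823, 0.0314, 0.0666]
tcp_rot: [3.142, -0.001, 0.189]
ft_force: [-0.4, 0.3, -1.0]
width: 0.472
grasp_force: 30.0
```

```bash
python3 -c "
from h import *
st();go(.4831,.0311,.0587)"
```

```text
40.75 [0.4823 0.0314 0.0666] [ 3.1415e+00 -1.2000e-03  1.8950e-01] 0.472 30.0
slide [0.8 0.5 7.9]
```

Call:
{"op": "arm_command", "data": {
  "steps": [
    {"dr":[0,0,0],"slide":[1,0,3],"jaw":0},
    {"dr":[0,0,0],"slide":[0,0,2.5],"jaw":0},
    {"dr":[0,0,0],"slide":[0,0,1.5],"jaw":0},
    {"dr":[0,0,0],"slide":[0,0,0],"jaw":0},
    {"dr":[0,0,0],"slide":[0,0,0],"jaw":0}
  ]
}}

```text
clock: 41.25
tool_pos: [0.4829, 0.0306, 0.0588]
tcp_rot: [3.141, -0.0, 0.188]
ft_force: [0.3, 0.3, 0.2]
width: 0.47
grasp_force: 30.0
```

Call:
{"op": "arm_command", "data": {
  "steps": [
    {"dr":[0,0,0],"slide":[0,0,0],"jaw":0.55},
    {"dr":[0,0,0],"slide":[0,0,0],"jaw":1},
    {"dr":[0,0,0],"slide":[0,0,0],"jaw":1},
    {"dr":[0,0,0],"slide":[0,0,0],"jaw":1},
    {"dr":[0,0,0],"slide":[0,0,0],"jaw":1},
    {"dr":[0,0,0],"slide":[0,0,-20],"jaw":1},
    {"dr":[0,0,0],"slide":[0,0,-40],"jaw":1},
    {"dr":[0,0,0],"slide":[0,0,-40],"jaw":1},
    {"dr":[0,0,0],"slide":[0,0,-20],"jaw":1},
    {"dr":[0,0,0],"slide":[0,0,0],"jaw":1}
  ]
}}

```text
clock: 42.25
tool_pos: [0.4844, 0.0309, 0.1815]
tcp_rot: [3.14, -0.005, 0.188]
ft_force: [0.2, 0.4, -0.2]
width: 0.996
grasp_force: 0.0
```

```bash
python3 -c "
from h import *
st();go(.5055,.3013,.0525)"
```

```text
42.25 [0.4844 0.0309 0.1815] [ 3.1396 -0.0046  0.1881] 0.996 0.0
slide [  71.3 -261.7  129. ]
```

Call:
{"op": "arm_command", "data": {
  "steps": [
    {"dr":[0,0,0],"slide":[10,-30,0],"jaw":1},
    {"dr":[0,0,0],"slide":[12,-45,0],"jaw":1},
    {"dr":[0,0,0],"slide":[12,-45,0],"jaw":1},
    {"dr":[0,0,0],"slide":[12,-45,0],"jaw":1},
    {"dr":[0,0,0],"slide":[12,-45,0],"jaw":1},
    {"dr":[0,0,0],"slide":[10,-38,0],"jaw":1},
    {"dr":[0,0,0],"slide":[3,-14,0],"jaw":1},
    {"dr":[0,0,0],"slide":[0,0,0],"jaw":1},
    {"dr":[0,0,0],"slide":[0,0,0],"jaw":1}
  ]
}}

```text
clock: 43.15
tool_pos: [0.5032, 0.3007, 0.1776]
tcp_rot: [3.141, 0.001, 0.188]
ft_force: [0.9, -0.7, -0.1]
width: 1.001
grasp_force: 0.0
```

```bash
python3 -c "
from h import *
st();go(.5055,.3013,.0525)"
```

```text
43.15 [0.5032 0.3007 0.1776] [3.1409e+00 1.4000e-03 1.8850e-01] 1.001 0.0
slide [  2.3  -0.2 125.1]
```

Call:
{"op": "arm_command", "data": {
  "steps": [
    {"dr":[0,0,0],"slide":[1.5,0,20],"jaw":1},
    {"dr":[0,0,0],"slide":[0,0,40],"jaw":1},
    {"dr":[0,0,0],"slide":[0,0,40],"jaw":1},
    {"dr":[0,0,0],"slide":[0,0,24],"jaw":1},
    {"dr":[0,0,0],"slide":[0,0,0],"jaw":1},
    {"dr":[0,0,0],"slide":[0,0,0],"jaw":0},
    {"dr":[0,0,0],"slide":[0,0,0],"jaw":0},
    {"dr":[0,0,0],"slide":[0,0,0],"jaw":0},
    {"dr":[0,0,0],"slide":[0,0,0],"jaw":0},
    {"dr":[0,0,0],"slide":[0,0,0],"jaw":0}
  ]
}}

```text
clock: 44.15
tool_pos: [0.5053, 0.3017, 0.0552]
tcp_rot: [3.142, -0.001, 0.188]
ft_force: [0.6, -0.1, 0.4]
width: 0.631
grasp_force: 0.0
```

Call:
{"op": "arm_command", "data": {
  "steps": [
    {"dr":[0,0,0],"slide":[0,0,0],"jaw":0},
    {"dr":[0,0,0],"slide":[0,0,0],"jaw":0},
    {"dr":[0,0,0],"slide":[0,0,0],"jaw":0},
    {"dr":[0,0,0],"slide":[0,0,0],"jaw":0}
  ]
}}

```text
clock: 44.55
tool_pos: [0.505, 0.3017, 0.0548]
tcp_rot: [3.141, -0.0, 0.188]
ft_force: [-0.8, -1.2, 2.7]
width: 0.482
grasp_force: 30.0
```

Call:
{"op": "arm_command", "data": {
  "steps": [
    {"dr":[0,0,0],"slide":[0,0,-10],"jaw":0},
    {"dr":[0,0,0],"slide":[0,0,-30],"jaw":0},
    {"dr":[0,0,0],"slide":[0,0,-30],"jaw":0},
    {"dr":[0,0,0],"slide":[0,0,-30],"jaw":0},
    {"dr":[0,0,0],"slide":[0,0,-20],"jaw":0},
    {"dr":[0,0,0],"slide":[0,0,0],"jaw":0}
  ]
}}

```text
clock: 45.15
tool_pos: [0.5059, 0.3028, 0.1779]
tcp_rot: [-3.14, -0.004, 0.188]
ft_force: [-0.2, 0.6, -0.9]
width: 0.481
grasp_force: 29.9
```

```bash
python3 -c "
from h import *
st();go(.5328,.0997,.06)"
```

```text
45.15 [0.5059 0.3028 0.1779] [-3.1402 -0.0045  0.1883] 0.481 29.9
slide [-11.6 204.6 117.9]
```

Call:
{"op": "arm_command", "data": {
  "steps": [
    {"dr":[0,0,0],"slide":[-2,20,0],"jaw":0},
    {"dr":[0,0,0],"slide":[-2,35,0],"jaw":0},
    {"dr":[0,0,0],"slide":[-2,40,0],"jaw":0},
    {"dr":[0,0,0],"slide":[-2,40,0],"jaw":0},
    {"dr":[0,0,0],"slide":[-2,40,0],"jaw":0},
    {"dr":[0,0,0],"slide":[-2,28,0],"jaw":0},
    {"dr":[0,0,0],"slide":[0,2,0],"jaw":0},
    {"dr":[0,0,0],"slide":[0,0,0],"jaw":0}
  ]
}}

```text
clock: 45.95
tool_pos: [0.5312, 0.0972, 0.1739]
tcp_rot: [-3.142, 0.001, 0.186]
ft_force: [0.4, 0.5, -1.1]
width: 0.481
grasp_force: 29.9
```

Call:
{"op": "arm_command", "data": {
  "steps": [
    {"dr":[0,0,0],"slide":[0,0,20],"jaw":0},
    {"dr":[0,0,0],"slide":[0,0,30],"jaw":0},
    {"dr":[0,0,0],"slide":[0,0,30],"jaw":0},
    {"dr":[0,0,0],"slide":[0,0,20],"jaw":0},
    {"dr":[0,0,0],"slide":[0,0,9],"jaw":0},
    {"dr":[0,0,0],"slide":[0,0,0],"jaw":0},
    {"dr":[0,0,0],"slide":[0,0,0],"jaw":0}
  ]
}}

```text
clock: 46.65
tool_pos: [0.5319, 0.099, 0.0665]
tcp_rot: [-3.141, -0.001, 0.189]
ft_force: [0.0, 0.9, 0.0]
width: 0.478
grasp_force: 29.9
```

```bash
python3 -c "
from h import *
st();go(.5323,.1,.0588)"
```

```text
46.65 [0.5319 0.099  0.0665] [-3.1413e+00 -1.0000e-03  1.8920e-01] 0.478 29.9
slide [ 0.6 -0.9  7.7]
```

Call:
{"op": "arm_command", "data": {
  "steps": [
    {"dr":[0,0,0],"slide":[0.5,-1,3],"jaw":0},
    {"dr":[0,0,0],"slide":[0,0,2.5],"jaw":0},
    {"dr":[0,0,0],"slide":[0,0,1.5],"jaw":0},
    {"dr":[0,0,0],"slide":[0,0,0],"jaw":0},
    {"dr":[0,0,0],"slide":[0,0,0],"jaw":0}
  ]
}}

```text
clock: 47.15
tool_pos: [0.5319, 0.099, 0.0587]
tcp_rot: [3.141, -0.0, 0.188]
ft_force: [-0.5, 0.1, -0.3]
width: 0.479
grasp_force: 29.9
```

Call:
{"op": "arm_command", "data": {
  "steps": [
    {"dr":[0,0,0],"slide":[0,0,0],"jaw":0.55},
    {"dr":[0,0,0],"slide":[0,0,0],"jaw":1},
    {"dr":[0,0,0],"slide":[0,0,0],"jaw":1},
    {"dr":[0,0,0],"slide":[0,0,0],"jaw":1},
    {"dr":[0,0,0],"slide":[0,0,0],"jaw":1},
    {"dr":[0,0,0],"slide":[0,0,-20],"jaw":1},
    {"dr":[0,0,0],"slide":[0,0,-40],"jaw":1},
    {"dr":[0,0,0],"slide":[0,0,-40],"jaw":1},
    {"dr":[0,0,0],"slide":[0,0,-40],"jaw":1},
    {"dr":[0,0,0],"slide":[0,0,0],"jaw":1}
  ]
}}

```text
clock: 48.15
tool_pos: [0.5342, 0.1002, 0.2038]
tcp_rot: [3.141, -0.008, 0.188]
ft_force: [0.1, -0.1, -1.2]
width: 0.997
grasp_force: 0.0
```

```bash
python3 -c "
from h import *
st()
for c in ('side','wrist'):
  im=imaging.get_image(c)
  cv2.imwrite('pics/%s9.png'%c,im[:,:,::-1])
  for l in ('dish','bottle_red','bottle_yellow','bottle_blue','amber_bottle'): print(c,l,[(np.round(d['point'],4).tolist(),round(d['confidence'],2)) for d in imaging.pinpoint(l,c)])"
```

```text
48.15 [0.5342 0.1002 0.2038] [ 3.1407 -0.0077  0.1884] 0.997 0.0
side dish [([0.4722, -0.3306, 0.0116], 0.6)]
side bottle_red [([0.6269, -0.1749, 0.003], 0.69), ([0.4815, 0.0279, 0.0026], 0.62)]
side bottle_yellow [([0.5333, 0.102, 0.0079], 0.57)]
side bottle_blue [([0.5528, -0.0164, 0.0042], 0.8), ([0.4453, 0.2913, -0.0024], 0.24)]
side amber_bottle [([0.6325, 0.044, 0.0078], 0.7)]
wrist dish []
wrist bottle_red [([0.4803, 0.0307, 0.0077], 0.9), ([0.6257, -0.1757, -0.0018], 0.79)]
wrist bottle_yellow [([0.531, 0.0969, 0.0119], 0.79)]
wrist bottle_blue [([0.5531, -0.0146, 0.0106], 0.71)]
wrist amber_bottle [([0.6304, 0.0447, 0.0131], 0.91), ([0.4405, 0.2982, -0.0014], 0.37)]
```

View pics/side9.png

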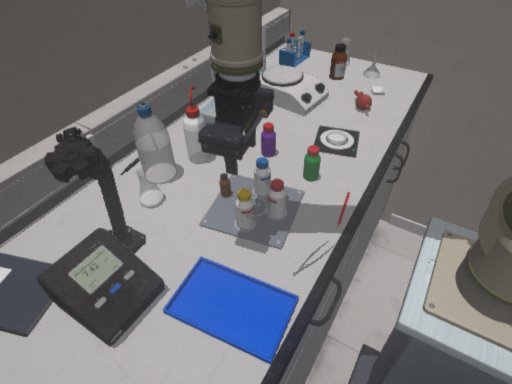

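View pics/wrist9.png

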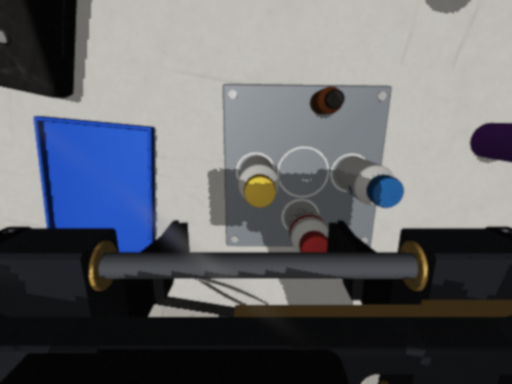

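All three bottles stand back on their rings, at side pixels (245,210), (277,200) and (262,178). The dish lies in the pad ring at (337,138), amber is untouched, and the gripper is clear of everything.

```bash
python3 -c "
from bench import env
print(env.sign_off())"
```

```text
the job is handed in; nothing more can be done
None
```

I handed the job in at about 48 s of the 136 s allowed: the dish lies in the counting pad's ring, all three bottles are back on their own places, and the amber bottle is undisturbed; the final camera check agreed, but sign-off returned no verdict.

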